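# Find the soft spring mount and flag it

### The arm

A 6-joint arm with a two-finger parallel gripper is mounted at the origin on the work surface. World frame = base frame: x ahead of the robot, y to its left, z up, the work surface at z = 0. Lengths are in m, angles in rad, forces in N, time in s.
With the tool pointing down it reaches from about 0.35 to 0.975 m from the base axis. Payload 4.9 kg.
Tool frame: the origin (TCP) lies at the very end of the fingers, on their centre line; the grasp point (between the pads) lies manip.grip_point_offset behind it (manip.grip_point_offset is the distance from the TCP to the grasp point, in m); z points along the fingers, y is the direction in which the jaws open and shut (so a half turn about z gives the same grasp; the last joint's range is limited). The gripper opens to 85 mm and grips with 20 to 120 N. Pads are 22 mm wide; open, the fingers measure 114 mm over their backs; the gripper's body (76 mm by 85 mm) begins 54 mm behind the grasp point. The pads swing forward as they close: fully open they stand 13 mm farther back than shut.
Start: joints at [-1.238, 0.053, 1.613, -0, 1.476, -0.119], TCP at [0.273, -0.562, 0.231] pointing down, gripper open.
Joint ranges: [-3.01, 3.01], [-1.01, 2.22], [0.06, 2.58], [-1.02, 4.17], [0.09, 2.62], [-3.14, 3.14]. Speed limits (rad/s): [2.57, 2.57, 3.14, 3.14, 3.14, 3.14].

### API

Orientations are given as a unit quaternion [w, x, y, z].
In Python, from plant import status, grab_frame, camera_params, ticket, boxes_of, outline_of, manip gives the robot as it stands. The module is installed in compiled form; this text tells all that it offers.
- The arm moves only by the tool play_rows, never from a script. Its argument "deltas" is a list of rows, each a list of 2 entries, a list of its own where there are three numbers: the shift along the world's x, y, z in m, then the turn about the world's z in rad. A call has 1 to 5 rows; each row is the pose to reach, as a shift and turn from the pose commanded when the call began; what a row does not reach only later rows make up. A row lasts 1/8 s, in which the tool goes at most 62.5 mm and 10.7 degrees, less where a joint would pass 70% of its speed; a pose out of reach is approached as far as the arm can. A call with a gripper value outside its range is refused whole. "grip" is the opening, from -1 (shut) to 1 (fully open), set as the call begins (left out, the last holds). The fingers move at their own pace and stop on an object; the grip force is fixed at half the most. Time passes only in rows, so rows that repeat a pose let the fingers close. It gives the time, the measured TCP pose, the force and the opening at its end, in the units of the state.
- status.state(): the state, without advancing time (a new reading comes with each control period).
- grab_frame(name): name is "side" or "top"; returns (picture, depth): 384x512x3 uint8, blue, green, red; 384x512 float32, m along the optical axis (not along the pixel's ray), 0 where there is no reading.
- camera_params(name): a dict with "mtx" (3x3 intrinsics, pixels), "distortion" ([k1, k2, p1, p2, k3] as OpenCV has them; the pictures are not rectified), "world_from_camera" (4x4, takes a point from camera to world coordinates). Camera axes: x right, y up, looking along -z (the intrinsics and any distortion apply to the point x, -y, -z); pixel columns grow to the right and rows downward; lengths in m; the calibration is good to about 2 mm. A picture is of the moment at which its call begins. camera_params takes no time and is no camera call.
- ticket.job_done(): hands the job in, once; it reports no verdict.
Trained networks look in the newest picture that a camera, given by its name, has taken for a name from the list of things; names that differ only in an ending like _2 or _b are one class to them, and where a whole thing is asked for, a point or a joint stands for the part that bears it (a point fixed in the world has none). Each returns a list of dicts, best first, with "confidence" (0 to 1); they miss things now and then, are a little off and sometimes report something else, mostly with a low value. They report only what shows in the picture. A call takes as long as a camera call. They do not tell look-alikes from the thing itself.
- boxes_of(camera, name): "box" ([left, top, right, bottom] in pixels, round what is visible of it).
- outline_of(camera, name): "region" (384x512 bool, what is visible of it) and "box" ([left, top, right, bottom] in pixels, round what is visible of it).
The state is a dict: "time": time; "joint_pos": joint angles; "joint_vel": joint speeds; "joint_efforts": joint torques, N m; "tool_pos": TCP position; "tool_rot": TCP orientation; "contact_force": force on the tool from outside, world axes, zero at the start; "ft_torque": the same for the moment, N m; "gripper_width": opening from 0.0 (shut) to 1.0 (fully open).
Only numpy, scipy, OpenCV 4.12 (cv2) and the standard library are available. Lean on these libraries where they do the work, as an engineer would, in place of code of your own. Each camera call takes 0.05 s, during which the arm holds its last target.

### The job

The three spring mounts off the workshop's extractor fan stand on their check stands, and one has gone soft. Working along the row from the robot's left to its right, gently press each black rubber pad straight down with the fingertips, at least half a centimetre, and let it spring back; then push down flat the red tag on the stand of the softest mount, and leave the other two tags up. Do not lift or shift the mounts, and leave everything else on the bench alone.

Things in the scene. Friction and masses are not known exactly. Their poses are not given: they have to be found in the camera images.
- stand_left: The check stand on the robot's left (+y), bolted to the bench: steel foot 80 (x) by 170 (y) by 8 mm, a spring mount seated near its -y end, a red tag at its +y end; 72 mm high in all. Origin: centre of the foot's underside, z up. Mount axis at (0, -40) mm; tag hinge along x at y = +20, z = 30 mm. The mount (62 mm across, 64 mm high, about 0.45 kg) stands loose between four 6 mm lugs.
- pad_left (a point): Point fixed to stand_left: centre of the flat top of its mount's black rubber pad when the pad is free, 72 mm above the bench. The pad is 56 mm across, sinks up to 20 mm, springs back. Load about 1 N to start, then growing evenly with depth: about 0.5 N per mm on the softest mount, 1 to 1.5 N per mm on the other two. The mounts look alike and are swapped about.
- tag_left_face (a point): Point on the upper face of stand_left's red steel tag, mid-width, 40 mm from its hinge. The tag is 50 mm wide (stand's x), 3 mm thick and reaches 62 mm from the hinge towards the stand's +y. Site axes: x along the hinge, y to the tag's free end, z out of the upper face. With the tag down flat this point is 31.5 mm above the bench.
- tag_left (a joint): Angle by which the tag of stand_left has been pushed down, in rad: 0 fully up (0.62 rad above level), 0.62 down flat and level on its grey rest. Starts between 0 and 0.2; stiff hinge, stays where it is left; needs about 1 to 2 N at the face point.
- stand_middle: The check stand in the middle, bolted to the bench: steel foot 80 (x) by 170 (y) by 8 mm, a spring mount seated near its -y end, a red tag at its +y end; 72 mm high in all. Origin: centre of the foot's underside, z up. Mount axis at (0, -40) mm; tag hinge along x at y = +20, z = 30 mm. The mount (62 mm across, 64 mm high, about 0.45 kg) stands loose between four 6 mm lugs.
- pad_middle (a point): Point fixed to stand_middle: centre of the flat top of its mount's black rubber pad when the pad is free, 72 mm above the bench. The pad is 56 mm across, sinks up to 20 mm, springs back. Load about 1 N to start, then growing evenly with depth: about 0.5 N per mm on the softest mount, 1 to 1.5 N per mm on the other two. The mounts look alike and are swapped about.
- tag_middle_face (a point): Point on the upper face of stand_middle's red steel tag, mid-width, 40 mm from its hinge. The tag is 50 mm wide (stand's x), 3 mm thick and reaches 62 mm from the hinge towards the stand's +y. Site axes: x along the hinge, y to the tag's free end, z out of the upper face. With the tag down flat this point is 31.5 mm above the bench.
- tag_middle (a joint): Angle by which the tag of stand_middle has been pushed down, in rad: 0 fully up (0.62 rad above level), 0.62 down flat and level on its grey rest. Starts between 0 and 0.2; stiff hinge, stays where it is left; needs about 1 to 2 N at the face point.
- stand_right: The check stand on the robot's right (-y), bolted to the bench: steel foot 80 (x) by 170 (y) by 8 mm, a spring mount seated near its -y end, a red tag at its +y end; 72 mm high in all. Origin: centre of the foot's underside, z up. Mount axis at (0, -40) mm; tag hinge along x at y = +20, z = 30 mm. The mount (62 mm across, 64 mm high, about 0.45 kg) stands loose between four 6 mm lugs.
- pad_right (a point): Point fixed to stand_right: centre of the flat top of its mount's black rubber pad when the pad is free, 72 mm above the bench. The pad is 56 mm across, sinks up to 20 mm, springs back. Load about 1 N to start, then growing evenly with depth: about 0.5 N per mm on the softest mount, 1 to 1.5 N per mm on the other two. The mounts look alike and are swapped about.
- tag_right_face (a point): Point on the upper face of stand_right's red steel tag, mid-width, 40 mm from its hinge. The tag is 50 mm wide (stand's x), 3 mm thick and reaches 62 mm from the hinge towards the stand's +y. Site axes: x along the hinge, y to the tag's free end, z out of the upper face. With the tag down flat this point is 31.5 mm above the bench.
- tag_right (a joint): Angle by which the tag of stand_right has been pushed down, in rad: 0 fully up (0.62 rad above level), 0.62 down flat and level on its grey rest. Starts between 0 and 0.2; stiff hinge, stays where it is left; needs about 1 to 2 N at the face point.
- bolt_l: Bystander, to be left alone: M12 hex bolt standing on its head between the left and middle stands, 55 mm tall, 21 mm across. Origin at its underside (where it lies or stands).
- bolt_r: Bystander, to be left alone: M12 hex bolt standing on its head between the middle and right stands, 55 mm tall, 21 mm across. Origin at its underside (where it lies or stands).
- wrench: Bystander, to be left alone: steel wrench 190 mm long lying beyond the stands. Origin at its underside (where it lies or stands).
- chipping_hammer: Bystander, to be left alone: welder's chipping hammer, wooden handle, 220 mm long, lying near the robot on its left. Origin at its underside (where it lies or stands).
- tape_measure: Bystander, to be left alone: yellow tape measure, 65 x 68 x 34 mm, beyond the stands. Origin at its underside (where it lies or stands).
- rivet_tin: Bystander, to be left alone: open aluminium tin, 72 mm across, 75 mm tall, beyond the stands. Origin at its underside (where it lies or stands).
- marking_spray: Bystander, to be left alone: spray can, 64 mm across, 190 mm tall, beyond the stands on the robot's right. Origin at its underside (where it lies or stands).
- magnet_square: Bystander, to be left alone: red triangular magnetic welding square, 100 mm, 21 mm thick, lying near the robot on its right. Origin at its underside (where it lies or stands).
There are look-alikes about, which are no part of the job. Leave any yellow look-alike of the stand_middle alone.

How it is judged:
On the way, in this order (a step that is already met when the one before it is completed fails the run):
1. the pad on the left stand is pressed down by at least 4 mm with the fingers (((horizontal distance between mount_p_pad_c1 and pad_left below 0.02 m and height (world z) of mount_p_pad_c1 below 0.0635 m and contact force between mount_p_pad_c1 and the fingers above 0.5 N) or (horizontal distance between mount_q_pad_c1 and pad_left below 0.02 m and height (world z) of mount_q_pad_c1 below 0.0635 m and contact force between mount_q_pad_c1 and the fingers above 0.5 N) or (horizontal distance between mount_r_pad_c1 and pad_left below 0.02 m and height (world z) of mount_r_pad_c1 below 0.0635 m and contact force between mount_r_pad_c1 and the fingers above 0.5 N))), for 0.1 s.
2. the pad on the middle stand is pressed down by at least 4 mm with the fingers (((horizontal distance between mount_p_pad_c1 and pad_middle below 0.02 m and height (world z) of mount_p_pad_c1 below 0.0635 m and contact force between mount_p_pad_c1 and the fingers above 0.5 N) or (horizontal distance between mount_q_pad_c1 and pad_middle below 0.02 m and height (world z) of mount_q_pad_c1 below 0.0635 m and contact force between mount_q_pad_c1 and the fingers above 0.5 N) or (horizontal distance between mount_r_pad_c1 and pad_middle below 0.02 m and height (world z) of mount_r_pad_c1 below 0.0635 m and contact force between mount_r_pad_c1 and the fingers above 0.5 N))), for 0.1 s.
3. the pad on the right stand is pressed down by at least 4 mm with the fingers (((horizontal distance between mount_p_pad_c1 and pad_right below 0.02 m and height (world z) of mount_p_pad_c1 below 0.0635 m and contact force between mount_p_pad_c1 and the fingers above 0.5 N) or (horizontal distance between mount_q_pad_c1 and pad_right below 0.02 m and height (world z) of mount_q_pad_c1 below 0.0635 m and contact force between mount_q_pad_c1 and the fingers above 0.5 N) or (horizontal distance between mount_r_pad_c1 and pad_right below 0.02 m and height (world z) of mount_r_pad_c1 below 0.0635 m and contact force between mount_r_pad_c1 and the fingers above 0.5 N))), for 0.1 s.
4. the tag on the softest mount's stand is down flat (within 0.08 rad), the other two are still up (((horizontal distance between mount_q_pad_c1 and pad_left below 0.02 m and value of joint tag_left above 0.54 rad and value of joint each of tag_middle, tag_right below 0.32 rad) or (horizontal distance between mount_q_pad_c1 and pad_middle below 0.02 m and value of joint tag_middle above 0.54 rad and value of joint each of tag_left, tag_right below 0.32 rad) or (horizontal distance between mount_q_pad_c1 and pad_right below 0.02 m and value of joint tag_right above 0.54 rad and value of joint each of tag_left, tag_middle below 0.32 rad))), for 0.2 s.
At the end, for the whole second after the job is handed in: The tag on the softest mount's stand is down flat (within 0.08 rad of level), the other two tags are still up (pushed down less than 0.32 rad), all pads have sprung back (within 2 mm), the mounts stand upright within 10 mm of where they were, and every bystander is within 25 mm of where it was (((horizontal distance between mount_q_pad_c1 and pad_left below 0.02 m and value of joint tag_left above 0.54 rad and value of joint each of tag_middle, tag_right below 0.32 rad) or (horizontal distance between mount_q_pad_c1 and pad_middle below 0.02 m and value of joint tag_middle above 0.54 rad and value of joint each of tag_left, tag_right below 0.32 rad) or (horizontal distance between mount_q_pad_c1 and pad_right below 0.02 m and value of joint tag_right above 0.54 rad and value of joint each of tag_left, tag_middle below 0.32 rad)) and height (world z) of mount_p_pad_c1 between 0.0655 and 0.0695 m and distance of each of mount_p_c0, mount_q_c0, mount_r_c0 from where it was at the start of the episode below 0.01 m and angle between each of mount_p_c0, mount_q_c0, mount_r_c0's own z axis and vertical below 0.05 rad and height (world z) of mount_q_pad_c1 between 0.0655 and 0.0695 m and height (world z) of mount_r_pad_c1 between 0.0655 and 0.0695 m and distance of each of bolt_l, bolt_r, wrench, chipping_hammer, tape_measure, rivet_tin, marking_spray, magnet_square from where it was at the start of the episode below 0.025 m); the robot touches nothing.
It fails at once if the tag on a stand whose mount is not the softest is pushed down (more than 0.32 rad) ((value of joint tag_left above 0.32 rad and horizontal distance between mount_q_pad_c1 and pad_left above 0.02 m) or (value of joint tag_middle above 0.32 rad and horizontal distance between mount_q_pad_c1 and pad_middle above 0.02 m) or (value of joint tag_right above 0.32 rad and horizontal distance between mount_q_pad_c1 and pad_right above 0.02 m)).
It fails at once if a spring mount is lifted off its seat, tipped (0.1 rad) or shifted (10 mm) (angle between any of mount_p_c0, mount_q_c0, mount_r_c0's own z axis and vertical above 0.1 rad or distance of any of mount_p_c0, mount_q_c0, mount_r_c0 from where it was at the start of the episode above 0.01 m).
It fails at once if a mount or tag is pressed or hit with more than 60 N (contact force between any of mount_p_pad_c1, mount_q_pad_c1, mount_r_pad_c1, stand_left, stand_middle, stand_right and the fingers above 60 N).
It fails at once if something else on the bench is lifted or moved by more than 25 mm (distance of any of bolt_l, bolt_r, wrench, chipping_hammer, tape_measure, rivet_tin, marking_spray, magnet_square from where it was at the start of the episode above 0.025 m).
It also fails if it takes over 56 s, if anything falls off the work surface, if the arm or the gripper's body presses on something with over 40 N, if the wrist force passes 120 N, or if a joint passes its speed limit or range.

## Working session

There is one attempt and no reset: what is moved stays moved. The work goes in short steps, Python scripts to look and compute and a tool call to move; the robot and the scene stay as the last step left them, time stands still between calls to the robot, and variables do not carry over. Pictures are saved under pics/ and viewed, and the job is handed in when it is done.

Besides the shell and the picture viewer there is one more tool, called after ">>>" by a JSON object that holds its "api" and its "payload", one argument or row to a line. play_rows: Moves the arm, as the interface text tells. Its arguments: {"type":"object","properties":{"deltas":{"type":"array"},"grip":{"type":"number"}},"required":["deltas"]}

```bash
mkdir -p pics; cat > h.py <<'E'
import numpy as np, cv2
from plant import status, grab_frame, camera_params, ticket, boxes_of, outline_of, manip
def world(cam,u,v,d):
    p=camera_params(cam); K=np.array(p["mtx"]);D=np.array(p["distortion"]);T=np.array(p["world_from_camera"])
    u=np.atleast_1d(u).astype(float);v=np.atleast_1d(v).astype(float)
    n=cv2.undistortPoints(np.stack([u,v],-1).reshape(-1,1,2),K,D).reshape(-1,2)
    P=np.stack([n[:,0]*d,-n[:,1]*d,-np.ones(len(n))*d,np.ones(len(n))],0)
    return (T@P)[:3].T
E
python3 - <<'E'
from h import *
s=status.state();print(s)
for c in("top","side"):
    im,d=grab_frame(c);cv2.imwrite(f"pics/{c}0.png",im);np.save(f"{c}0.npy",d)
    print(c,np.array(camera_params(c)["world_from_camera"]).round(3).tolist())
    for n in("stand_left","pad_left","tag_left_face"):
        for b in boxes_of(c,n): print(c,n,np.round(b["box"]),round(b["confidence"],2))
E
```

```text
{'time': 0.0, 'joint_pos': array([-1.23801331e+00,  5.33479726e-02,  1.61433621e+00, -3.20336922e-07,
        1.47600152e+00, -1.19006872e-01]), 'joint_vel': array([ 8.55509794e-04,  9.45306515e-04, -4.55708057e-05, -7.38034202e-04,
        1.56244287e-03,  4.94415202e-04]), 'joint_efforts': array([ 4.65891062e-04, -3.93673682e+01, -3.70177889e+01, -7.39309166e-05,
        7.07517276e-03,  2.98202082e-06]), 'tool_pos': array([ 0.27264568, -0.56168297,  0.23004332]), 'tool_rot': array([-1.04053520e-03,  9.74593511e-01,  2.23978554e-01, -1.11806665e-04]), 'contact_force': array([-0.33008279,  0.65546512,  0.1255073 ]), 'ft_torque': array([0.00560194, 0.03928265, 0.09911507]), 'gripper_width': 1.002476927267391}
top [[-0.0, 0.977, -0.215, 0.191], [-1.0, -0.002, -0.006, -0.031], [-0.006, 0.215, 0.977, 1.554], [0.0, 0.0, 0.0, 1.0]]
top stand_left [137. 190. 186. 222.] 0.86
top pad_left [134. 187. 185. 220.] 0.64
top tag_left_face [133. 189. 156. 208.] 0.7
top tag_left_face [226. 183. 242. 196.] 0.57
top tag_left_face [304. 189. 357. 217.] 0.15
side [[-0.804, 0.464, -0.372, -0.014], [-0.594, -0.621, 0.512, 0.719], [0.006, 0.632, 0.775, 1.191], [0.0, 0.0, 0.0, 1.0]]
side stand_left [172. 258. 230. 302.] 0.91
side pad_left [168. 259. 232. 300.] 0.67
side tag_left_face [179. 265. 202. 283.] 0.82
```

```bash
python3 - <<'E'
import cv2
a=cv2.imread("pics/top0.png")[130:280,100:420];cv2.imwrite("pics/t0c.png",cv2.resize(a,None,fx=2.5,fy=2.5,interpolation=cv2.INTER_CUBIC))
E
```

```text
(no output)
```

View pics/top0.png

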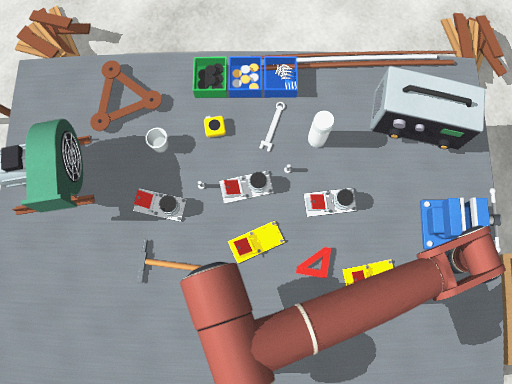

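View pics/side0.png

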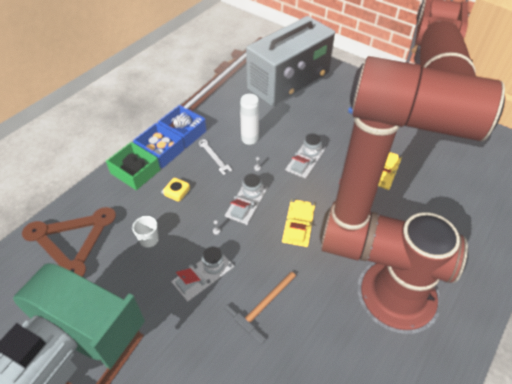

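```bash
ls pics; python3 -c "
from h import *
print(manip.grip_point_offset)"
```

```text
side0.png
t0c.png
top0.png
0.0187
```

View pics/t0c.png

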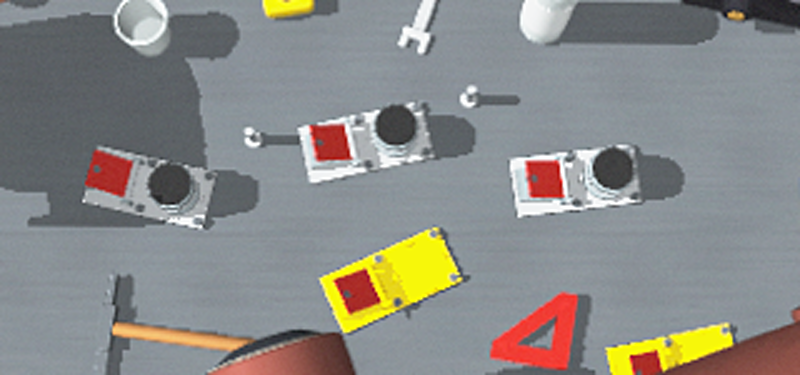

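The top view shows three steel stands: black pads at about (168,204), (258,181) and (345,197), with red tags on their left (+y) sides. The two yellow look-alikes are nearer the robot. Next I measure the pads and tags using colour and depth.

```bash
python3 - <<'E'
from h import *
for cam,seeds in(("top",[(168,204),(258,181),(345,197)]),("side",[(211,255),(252,181),(313,140)])):
    im=cv2.imread(f"pics/{cam}0.png");d=np.load(f"{cam}0.npy")
    v,u=np.mgrid[0:384,0:512];P=world(cam,u.ravel(),v.ravel(),d.ravel()).reshape(384,512,3)
    hsv=cv2.cvtColor(im,cv2.COLOR_BGR2HSV)
    for s in seeds:
        r=np.hypot(u-s[0],v-s[1])<22
        m=r&(im.max(2)<85)&(abs(P[...,2]-.072)<.006)
        p=P[m]; c=cv2.minEnclosingCircle(p[:,:2].astype(np.float32))
        print(cam,s,m.sum(),"z",np.median(p[:,2]).round(4),"mean",p.mean(0).round(4),"circ",np.round(c[0],4),round(c[1],4), "ext",np.ptp(p,0).round(3))
        r=np.hypot(u-s[0],v-s[1])<50
        red=((hsv[...,0]<8)|(hsv[...,0]>172))&(hsv[...,1]>150)&(hsv[...,2]>60)&r&(P[...,2]>.02)&(P[...,2]<.09)
        n,l,st,ce=cv2.connectedComponentsWithStats(red.astype(np.uint8))
        for i in range(1,n):
            if st[i,4]>60:
                q=P[l==i]; q2=q-q.mean(0); nrm=np.linalg.svd(q2)[2][2] if len(q)<3000 else 0
                box=cv2.minAreaRect(q[:,:2].astype(np.float32))
                print("   red",st[i,4],ce[i].round(),q.mean(0).round(4),"z",q[:,2].min().round(3),q[:,2].max().round(3),np.round(box[1],3),round(box[2],1),"n",nrm.round(3))
E
```

```text
top (168, 204) 194 z 0.0716 mean [0.4829 0.2496 0.0714] circ [0.4829 0.25  ] 0.0275 ext [0.054 0.051 0.012]
   red 218 [143. 199.] [0.5014 0.3361 0.0503] z 0.031 0.07 [0.048 0.049] 77.5 n [ 0.116  0.591 -0.798]
top (258, 181) 176 z 0.0716 mean [ 0.5611 -0.045   0.0718] circ [ 0.5612 -0.0448] 0.0263 ext [0.051 0.046 0.012]
   red 173 [232. 187.] [0.5428 0.0408 0.0494] z 0.028 0.069 [0.047 0.044] 9.0 n [ 0.154 -0.579  0.801]
top (345, 197) 185 z 0.0714 mean [ 0.5025 -0.328   0.0714] circ [ 0.5035 -0.3275] 0.0274 ext [0.054 0.051 0.011]
   red 173 [318. 201.] [ 0.4928 -0.2416  0.0474] z 0.029 0.066 [0.047 0.047] 6.3 n [ 0.064 -0.542  0.838]
side (211, 255) 221 z 0.072 mean [0.4829 0.2532 0.072 ] circ [0.4845 0.2535] 0.0278 ext [0.054 0.052 0.01 ]
side (252, 181) 2 z 0.0711 mean [ 0.5462 -0.0571  0.0711] circ [ 0.5462 -0.0571] 0.0027 ext [0.003 0.004 0.004]
side (313, 140) 69 z 0.0718 mean [ 0.4989 -0.3299  0.0716] circ [ 0.4998 -0.3293] 0.0219 ext [0.041 0.043 0.009]
```

>>> {"api": "play_rows", "payload": {
  "deltas": [
    [[0.03,0.05,0],-0.1],
    [[0.06,0.1,0],-0.2],
    [[0.09,0.15,0],-0.3],
    [[0.12,0.2,0],-0.4],
    [[0.15,0.25,0],-0.45]
  ],
  "grip": -1
}}

```text
time: 1.02
tool_pos: [0.4236, -0.3106, 0.2316]
tool_rot: [0.0, 1.0, -0.0, 0.0]
contact_force: [0.3, -0.4, -0.2]
gripper_width: 0.005
```

>>> {"api": "play_rows", "payload": {
  "deltas": [
    [[0.01,0.06,0],0],
    [[0.02,0.12,0],0],
    [[0.03,0.18,0],0],
    [[0.04,0.24,0],0],
    [[0.05,0.3,0],0]
  ]
}}

```text
time: 1.65
tool_pos: [0.4729, -0.0104, 0.2317]
tool_rot: [0.0, 1.0, 0.001, 0.001]
contact_force: [0.4, -0.3, -0.2]
gripper_width: 0.0
```

Target for the left pad is (0.483, 0.251). I'm going above it, then down to about 0.08.

>>> {"api": "play_rows", "payload": {
  "deltas": [
    [[0.002,0.06,0],0],
    [[0.004,0.12,0],0],
    [[0.006,0.18,0],0],
    [[0.009,0.24,-0.02],0],
    [[0.01,0.262,-0.06],0]
  ]
}}

```text
time: 2.28
tool_pos: [0.4841, 0.2533, 0.1732]
tool_rot: [-0.001, 1.0, 0.003, 0.003]
contact_force: [0.3, -0.2, -0.9]
gripper_width: -0.001
```

>>> {"api": "play_rows", "payload": {
  "deltas": [
    [[0,0,-0.04],0],
    [[0,0,-0.07],0],
    [[0,0,-0.085],0],
    [[0,0,-0.09],0],
    [[0,0,-0.09],0]
  ]
}}

```text
time: 2.9
tool_pos: [0.4836, 0.2498, 0.0823]
tool_rot: [-0.0, 1.0, 0.001, 0.001]
contact_force: [-0.9, -0.2, 0.1]
gripper_width: -0.001
```

```bash
python3 - <<'E'
from h import *
s=status.state();print(s["tool_pos"],s["contact_force"])
im,d=grab_frame("side");a=im[200:340,120:320];cv2.imwrite("pics/s1.png",cv2.resize(a,None,fx=3.5,fy=3.5,interpolation=cv2.INTER_CUBIC))
E
```

```text
[0.48356221 0.24984247 0.08227596] [-0.88364047 -0.15648512  0.13490506]
```

View pics/s1.png

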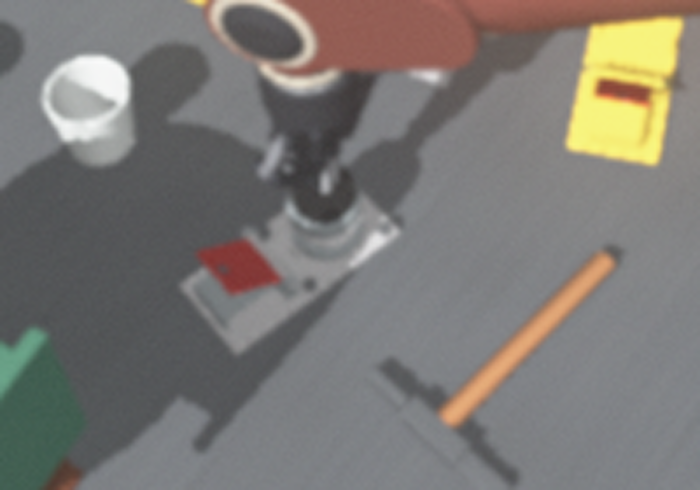

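The side view shows the closed fingers centred above the left pad, at about (325,190) in the crop. I'm pressing in steps and reading the force at each depth.

>>> {"api": "play_rows", "payload": {
  "deltas": [
    [[0,0,-0.005],0],
    [[0,0,-0.01],0],
    [[0,0,-0.014],0],
    [[0,0,-0.017],0],
    [[0,0,-0.017],0]
  ]
}}

```text
time: 3.58
tool_pos: [0.4833, 0.2499, 0.0647]
tool_rot: [-0.0, 1.0, 0.001, 0.0]
contact_force: [-1.0, -0.3, 4.6]
gripper_width: -0.003
```

>>> {"api": "play_rows", "payload": {
  "deltas": [
    [[0,0,-0.003],0],
    [[0,0,-0.005],0],
    [[0,0,-0.005],0],
    [[0,0,-0.005],0],
    [[0,0,-0.005],0]
  ]
}}

```text
time: 4.2
tool_pos: [0.4833, 0.2499, 0.0603]
tool_rot: [-0.0, 1.0, 0.001, 0.0]
contact_force: [-0.7, -0.0, 6.9]
gripper_width: 0.0
```

>>> {"api": "play_rows", "payload": {
  "deltas": [
    [[0,0,0.006],0],
    [[0,0,0.012],0],
    [[0,0,0.03],0],
    [[0,0,0.07],0],
    [[0,0,0.11],0]
  ]
}}

```text
time: 4.82
tool_pos: [0.482, 0.2495, 0.1703]
tool_rot: [0.0, 1.0, 0.001, -0.001]
contact_force: [1.1, -0.1, -0.2]
gripper_width: -0.002
```

The left mount gives about 0.52 N/mm, which matches the soft one. Next is the middle pad.

>>> {"api": "play_rows", "payload": {
  "deltas": [
    [[0.015,-0.06,0],0],
    [[0.03,-0.12,0],0],
    [[0.046,-0.18,0],0],
    [[0.062,-0.24,0],0],
    [[0.079,-0.295,0],0]
  ]
}}

```text
time: 5.45
tool_pos: [0.5616, -0.0472, 0.1699]
tool_rot: [-0.0, 1.0, 0.001, -0.0]
contact_force: [0.7, 0.5, 0.9]
gripper_width: 0.002
```

>>> {"api": "play_rows", "payload": {
  "deltas": [
    [[0,0,-0.04],0],
    [[0,0,-0.07],0],
    [[0,0,-0.085],0],
    [[0,0,-0.088],0],
    [[0,0,-0.088],0]
  ]
}}

```text
time: 6.08
tool_pos: [0.5626, -0.0451, 0.0825]
tool_rot: [0.0, 1.0, 0.001, 0.001]
contact_force: [-0.2, 0.2, 0.0]
gripper_width: -0.0
```

>>> {"api": "play_rows", "payload": {
  "deltas": [
    [[0,0,-0.005],0],
    [[0,0,-0.01],0],
    [[0,0,-0.014],0],
    [[0,0,-0.017],0],
    [[0,0,-0.017],0]
  ]
}}

```text
time: 6.7
tool_pos: [0.5625, -0.0453, 0.066]
tool_rot: [0.0, 1.0, 0.001, 0.0]
contact_force: [-4.2, 0.7, 10.4]
gripper_width: -0.003
```

>>> {"api": "play_rows", "payload": {
  "deltas": [
    [[0,0,-0.003],0],
    [[0,0,-0.005],0],
    [[0,0,-0.005],0],
    [[0,0,-0.005],0],
    [[0,0,-0.005],0]
  ]
}}

```text
time: 7.32
tool_pos: [0.5626, -0.0453, 0.0622]
tool_rot: [0.0, 1.0, 0.001, 0.0]
contact_force: [-7.3, 2.1, 15.2]
gripper_width: 0.0
```

>>> {"api": "play_rows", "payload": {
  "deltas": [
    [[0,0,0.006],0],
    [[0,0,0.012],0],
    [[0,0,0.03],0],
    [[0,0,0.07],0],
    [[0,0,0.11],0]
  ]
}}

```text
time: 7.95
tool_pos: [0.5614, -0.0452, 0.1704]
tool_rot: [-0.0, 1.0, 0.001, -0.0]
contact_force: [0.7, 0.2, -0.6]
gripper_width: 0.001
```

Middle is about 1.3 N/mm, so it's stiff. Right pad next.

>>> {"api": "play_rows", "payload": {
  "deltas": [
    [[-0.012,-0.057,0],0],
    [[-0.024,-0.114,0],0],
    [[-0.036,-0.171,0],0],
    [[-0.048,-0.228,0],0],
    [[-0.06,-0.283,0],0]
  ]
}}

```text
time: 8.57
tool_pos: [0.5012, -0.3301, 0.1699]
tool_rot: [0.0, 1.0, 0.001, 0.0]
contact_force: [1.5, -0.0, -0.1]
gripper_width: 0.004
```

>>> {"api": "play_rows", "payload": {
  "deltas": [
    [[0,0,-0.04],0],
    [[0,0,-0.07],0],
    [[0,0,-0.085],0],
    [[0,0,-0.088],0],
    [[0,0,-0.088],0]
  ]
}}

```text
time: 9.2
tool_pos: [0.5026, -0.3286, 0.0825]
tool_rot: [0.001, 1.0, 0.001, 0.001]
contact_force: [-0.1, -0.1, 0.8]
gripper_width: 0.001
```

>>> {"api": "play_rows", "payload": {
  "deltas": [
    [[0,0,-0.005],0],
    [[0,0,-0.01],0],
    [[0,0,-0.014],0],
    [[0,0,-0.017],0],
    [[0,0,-0.017],0]
  ]
}}

```text
time: 9.82
tool_pos: [0.5024, -0.3286, 0.0656]
tool_rot: [0.0, 1.0, 0.001, 0.0]
contact_force: [-1.2, 2.4, 7.1]
gripper_width: -0.005
```

>>> {"api": "play_rows", "payload": {
  "deltas": [
    [[0,0,-0.003],0],
    [[0,0,-0.005],0],
    [[0,0,-0.005],0],
    [[0,0,-0.005],0],
    [[0,0,-0.005],0]
  ]
}}

```text
time: 10.45
tool_pos: [0.5024, -0.3286, 0.0616]
tool_rot: [0.0, 1.0, 0.001, 0.0]
contact_force: [-3.7, 3.4, 11.6]
gripper_width: 0.002
```

>>> {"api": "play_rows", "payload": {
  "deltas": [
    [[0,0,0.006],0],
    [[0,0,0.012],0],
    [[0,0,0.03],0],
    [[0,0,0.07],0],
    [[0,0,0.11],0]
  ]
}}

```text
time: 11.08
tool_pos: [0.5015, -0.328, 0.1703]
tool_rot: [-0.0, 1.0, 0.001, -0.0]
contact_force: [0.9, -0.4, -0.4]
gripper_width: 0.002
```

```bash
python3 - <<'E'
from h import *
im,d=grab_frame("top");cv2.imwrite("pics/top2.png",im)
a=im[130:280,100:420];cv2.imwrite("pics/t2c.png",cv2.resize(a,None,fx=2.5,fy=2.5,interpolation=cv2.INTER_CUBIC))
E
```

```text
(no output)
```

View pics/t2c.png

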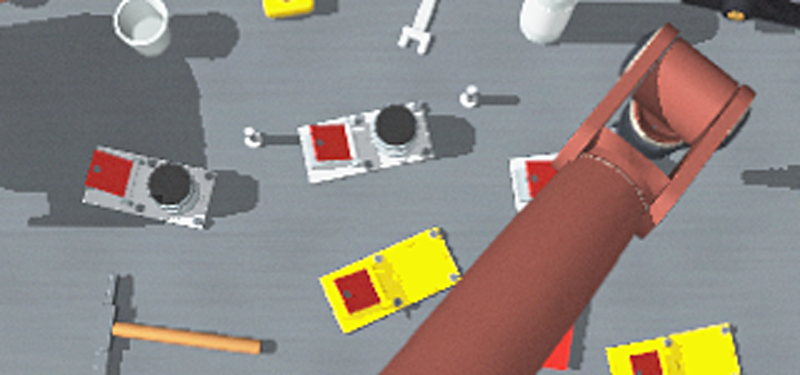

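Right is about 1.1 N/mm, so left is clearly the softest. The picture shows all the mounts and tags unchanged, apart from the right pad, which the arm hides. The left tag's face point comes out at about (0.503, 0.347); I'm moving there.

>>> {"api": "play_rows", "payload": {
  "deltas": [
    [[0,0.06,0],0],
    [[0,0.12,0],0],
    [[0,0.18,0],0],
    [[0,0.24,0],0],
    [[0,0.3,0],0]
  ]
}}

```text
time: 11.75
tool_pos: [0.5015, -0.0265, 0.1698]
tool_rot: [0.0, 1.0, 0.001, 0.0]
contact_force: [0.6, -0.5, -0.1]
gripper_width: 0.003
```

>>> {"api": "play_rows", "payload": {
  "deltas": [
    [[0,0.06,0],0],
    [[0,0.12,0],0],
    [[0,0.18,0],0],
    [[0,0.24,0],0],
    [[0,0.3,0],0]
  ]
}}

```text
time: 12.38
tool_pos: [0.5016, 0.2737, 0.1698]
tool_rot: [-0.0, 1.0, 0.001, 0.0]
contact_force: [0.9, -0.2, -0.0]
gripper_width: -0.003
```

>>> {"api": "play_rows", "payload": {
  "deltas": [
    [[0,0.05,0],0],
    [[0.001,0.075,0],0],
    [[0.001,0.075,-0.04],0],
    [[0.001,0.075,-0.07],0],
    [[0.001,0.075,-0.08],0]
  ]
}}

```text
time: 13.0
tool_pos: [0.5016, 0.3453, 0.0868]
tool_rot: [0.001, 1.0, 0.001, -0.002]
contact_force: [-0.4, -0.4, 0.5]
gripper_width: -0.004
```

```bash
python3 - <<'E'
from h import *
s=status.state();print(s["tool_pos"],s["contact_force"])
im,d=grab_frame("side");a=im[200:340,120:320];cv2.imwrite("pics/s3.png",cv2.resize(a,None,fx=3.5,fy=3.5,interpolation=cv2.INTER_CUBIC))
E
```

```text
[0.50163158 0.34531509 0.08680005] [-0.35726629 -0.44788484  0.5216733 ]
```

View pics/s3.png

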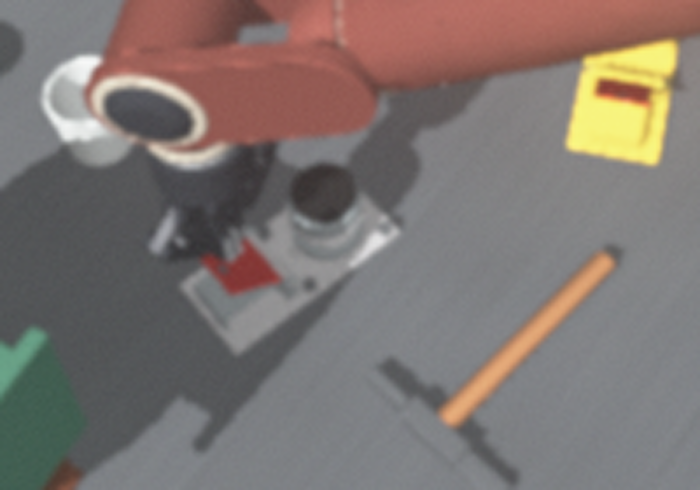

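The view shows the fingers above the tag at about (235,245) in the crop, and the left pad has sprung back. Commanded z is about 0.090. I'm lowering to about 0.04 and then easing on from there.

>>> {"api": "play_rows", "payload": {
  "deltas": [
    [[0,0,-0.012],0],
    [[0,0,-0.022],0],
    [[0,0,-0.032],0],
    [[0,0,-0.042],0],
    [[0,0,-0.048],0]
  ]
}}

```text
time: 13.68
tool_pos: [0.5028, 0.3468, 0.0407]
tool_rot: [0.0, 1.0, 0.001, -0.0]
contact_force: [-0.8, -0.2, 0.4]
gripper_width: 0.0
```

>>> {"api": "play_rows", "payload": {
  "deltas": [
    [[0,0,-0.003],0],
    [[0,0,-0.005],0],
    [[0,0,-0.007],0],
    [[0,0,-0.009],0],
    [[0,0,-0.009],0]
  ]
}}

```text
time: 14.3
tool_pos: [0.5028, 0.3466, 0.0322]
tool_rot: [0.0, 1.0, 0.001, -0.0]
contact_force: [1.1, 0.2, 0.3]
gripper_width: 0.002
```

>>> {"api": "play_rows", "payload": {
  "deltas": [
    [[0,0,-0.001],0],
    [[0,0,-0.002],0],
    [[0,0,-0.002],0],
    [[0,0,-0.002],0]
  ]
}}

```text
time: 14.8
tool_pos: [0.5029, 0.3467, 0.0314]
tool_rot: [0.0, 1.0, 0.001, -0.0]
contact_force: [-3.2, -1.9, 7.1]
gripper_width: 0.001
```

```bash
python3 - <<'E'
from h import *
s=status.state();print(s["tool_pos"],s["contact_force"])
im,d=grab_frame("side");a=im[200:340,120:320];cv2.imwrite("pics/s4.png",cv2.resize(a,None,fx=3.5,fy=3.5,interpolation=cv2.INTER_CUBIC))
E
```

```text
[0.50290784 0.34666072 0.03140246] [-3.20773266 -1.90147439  7.10883003]
```

View pics/s4.png

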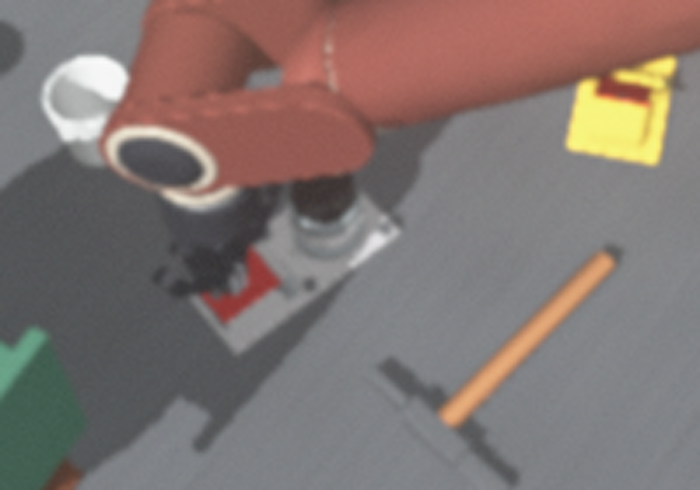

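The tag is bottomed on its rest: 7 N at z = 0.0314, and the view shows it lying flat. I'm lifting straight up, moving clear and checking.

>>> {"api": "play_rows", "payload": {
  "deltas": [
    [[0,0,0.01],0],
    [[0,0,0.04],0],
    [[0,0,0.09],0],
    [[0,0,0.15],0],
    [[0,0,0.18],0]
  ]
}}

```text
time: 15.48
tool_pos: [0.5043, 0.3475, 0.2154]
tool_rot: [-0.002, 1.0, 0.001, 0.003]
contact_force: [-0.4, 0.4, 0.0]
gripper_width: -0.0
```

>>> {"api": "play_rows", "payload": {
  "deltas": [
    [[-0.01,-0.06,0],0],
    [[-0.03,-0.12,0],0],
    [[-0.05,-0.18,0],0],
    [[-0.07,-0.24,0],0],
    [[-0.07,-0.24,0],0]
  ]
}}

```text
time: 16.1
tool_pos: [0.432, 0.104, 0.2104]
tool_rot: [0.0, 1.0, -0.002, 0.001]
contact_force: [0.2, -0.6, 1.2]
gripper_width: 0.002
```

```bash
python3 - <<'E'
from h import *
print(status.state()["tool_pos"])
cam="top";im,d=grab_frame(cam);cv2.imwrite("pics/top5.png",im)
v,u=np.mgrid[0:384,0:512];P=world(cam,u.ravel(),v.ravel(),d.ravel()).reshape(384,512,3)
hsv=cv2.cvtColor(im,cv2.COLOR_BGR2HSV)
for s in[(168,204),(258,181),(345,197)]:
    m=(np.hypot(u-s[0],v-s[1])<22)&(im.max(2)<85)&(abs(P[...,2]-.07)<.012)
    print("pad",m.sum(),P[m].mean(0).round(4) if m.any() else None)
    red=((hsv[...,0]<8)|(hsv[...,0]>172))&(hsv[...,1]>150)&(np.hypot(u-s[0],v-s[1])<40)&(P[...,2]<.09)&(P[...,2]>.02)
    q=P[red]
    if len(q): print("  red",len(q),q.mean(0).round(4),np.percentile(q[:,2],[3,97]).round(3))
E
```

```text
[0.43202781 0.10400474 0.21040706]
pad 130 [0.4813 0.2582 0.0716]
  red 216 [0.5029 0.3422 0.0316] [0.024 0.039]
pad 197 [ 0.5609 -0.0449  0.0713]
  red 180 [0.5428 0.0419 0.0495] [0.033 0.067]
pad 199 [ 0.5025 -0.3282  0.0712]
  red 172 [ 0.4927 -0.2417  0.0475] [0.033 0.063]
```

View pics/top5.png

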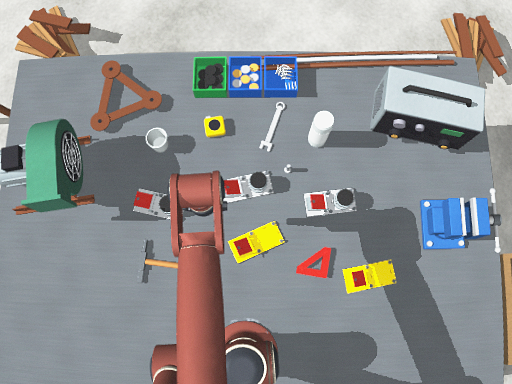

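The left tag is level: its mean height is 0.0316 m, against 0.0503 m before. The other two tags are unchanged, all pads are back at about 71.5 mm, and the arm is clear of everything. Handing in.

```bash
python3 -c "
from h import *
print(ticket.job_done())"
```

```text
the job is handed in; nothing more can be done
None
```

I pressed the three pads from left to right, about 10 to 12 mm each. The left mount is the softest, so I pushed its red tag down flat and handed the job in at about 16 s of the 56 s allowed.

| Mount | Stiffness (N/mm) |
|---|---|
| Left | about 0.5 |
| Middle | about 1.3 |
| Right | about 1.1 |

**Tags:** in the last check the left tag lay at 31.6 mm mean height, against 31.5 mm for flat. The middle and right tags had not moved.

**Pads and mounts:** all pads were back at about 71.5 mm. The middle and right mounts were within 1 mm of their starting positions. The arm partly hid the left pad in that last picture, so its measured centre was off by 8 mm and is not a good check. The side view taken just before the tag press showed it standing normally.

**Bystanders:** those in view had not visibly moved. The arm hid the left bolt and part of the hammer handle.

**Side force:** sideways force reached about 7 N while pressing the middle pad and 5 N on the right. Nothing moved as a result.

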